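# Slip the filter slide under the stage clip

### The job

Load the blue filter slide into the microscope stage: with one fingertip press the red thumb pad of the spring clip and hold it down so that its nose lifts, and with the other fingertip push the slide along its guides beneath the nose until it is fully home against the end stop. Keep the pad down until the slide is home, then let the clip come down on the slide and move the hand clear. Only press and push: do not lift the slide, and leave the vials, the vial tray and the jar where they stand.

Things in the scene. Friction and masses are not known exactly. Their poses are not given: they have to be found in the camera images.
- stage: White microscope stand, fixed. Origin at bench level straight below the centre of the slide's home place; x along the push towards the end stop, y left towards the clip, z up. White base 20 mm high (x -80 to 170, y -95 to 100 mm); on it a dark stage plate (x -75 to 55, y -55 to 52 mm), its top 26 mm above the bench. Other entries give places in this frame (stage x, y).
- home (a point): Point on top of the stage plate where the centre of the slide's underside lies when home. Two aluminium guides along x: stage x -26 to 20 mm, inner faces at y +-29.5 mm, 4 mm high. Aluminium end stop across them: face at x 20 mm, 5 mm high. Clip's pivot bracket: x 3.5 to 18.5, y 43 to 53 mm, top 41 mm above the bench.
- pillar (a point): Top of the steel pillar, 230 mm above the bench, at stage x 145, y -60 mm, 18 mm thick (collars up to 44 mm). From it the camera head is swung aside, away from the work, to stage x 222, y -137 mm; its top is about 240 mm above the bench.
- holder: Filter slide: flat blue frame with a round white filter, 40 mm (its x, along the push) x 56 (its y) x 7 thick, about 45 g, loose. Origin at the centre of its underside. It starts flat on the stage plate, its front part between the guides (1.5 mm play each side), 20 to 32 mm short of home, not yet under the clip, whose lowered nose blocks its way. Home: front edge touches the end stop.
- clip (a joint): Spring clip: see-saw lever on a level pin along stage x, at stage y 48 mm, 37 mm above the bench. Value in rad: 0 at rest, nose down 1 mm above the stage plate; grows as the pad is pressed; 0.21 nose resting on the slide; above 0.24 clear of it; 0.40 hard stop, nose 5 mm clear. Springs back when let go. Pressing the pad's middle right down takes about 6 N.
- pad (a point): Centre of the top of the clip's red thumb pad, 42 mm (stage x -26 to 16) x 20 mm x 3 mm, fixed to the lever. At rest at stage y 72 mm, about 37 mm above the bench, sloping up outwards by 0.40 rad. Fully pressed it is level, at y 70 mm, its top 28 mm above the bench: 2 mm above the stage plate, 5 mm below the slide's top, so a second fingertip level with it meets the slide's rear edge.
- nose (a point): Centre of the clip's rolled steel nose, a bar 6 mm thick, 10 mm long along stage x (x 6 to 16 mm), at stage y 20 mm, 30 mm above the bench at rest. Fixed to the lever.
- vial_tray: Black vial tray, 160 x 105 x 34 mm with red-capped vials 12 mm above it, on the bench to the left of the stand. Origin at the centre of its underside. Leave it.
- vial_amber: Amber vial with blue cap, 23 mm across, 75 mm high, standing on the bench to the right of the stand. Origin at the centre of its underside. Leave it.
- vial_clear: Clear vial with grey cap, 23 mm across, 75 mm high, standing to the right of the stand. Origin at the centre of its underside. Leave it.
- jar: White jar, 54 mm across, 65 mm high, standing on the bench behind the tray, left of the stand's far end. Origin at the centre of its underside. Leave it.
Things that resemble listed ones, but are neither listed nor needed, are in the scene too. Of the things that look like the holder, the largest one is meant.

How it is judged:
On the way, in this order (a step that is already met when the one before it is completed fails the run):
1. a finger holds the clip's pad down, nose lifted clear, while the slide is still short of the nose (value of joint clip above 0.24 rad and contact force between the fingers and clip above 0.8 N and x of holder in the frame of stage below -0.0145 m), for 0.2 s.
2. the slide is home against the end stop while a finger still holds the clip down (value of joint clip above 0.24 rad and contact force between the fingers and clip above 0.8 N and x of holder in the frame of stage above -0.0025 m), for 0.1 s.
At the end, for the whole second after the job is handed in: The slide lies flat on the stage plate, home within 2.5 mm along and across the guides and straight within 0.06 rad, at rest, and the clip has come down on it (clip joint 0.16 to 0.24) and presses on it with more than 1 N; vials, tray and jar within 15 mm of where they stood (x of holder in the frame of stage between -0.0025 and 0.0025 m and y of holder in the frame of stage between -0.0025 and 0.0025 m and z of holder in the frame of stage below 0.0275 m and angle between the x axis of holder and the x axis of stage, either way round below 0.06 rad and contact force between clip and holder above 1 N and value of joint clip between 0.16 and 0.24 rad and linear speed of holder below 0.01 m/s and distance of each of vial_tray, vial_amber, vial_clear, jar from where it was at the start of the episode below 0.015 m); the robot touches nothing.
It fails at once if the slide is lifted or tipped up (z of holder in the frame of stage above 0.031 m or angle between holder's own z axis and vertical above 0.15 rad).
It fails at once if the clip is let down on the slide before it is home (contact force between clip and holder above 1 N and x of holder in the frame of stage between -0.012 and -0.004 m).
It fails at once if a vial, the tray or the jar is pushed away, tipped or lifted (distance of any of vial_tray, vial_amber, vial_clear, jar from where it was at the start of the episode above 0.015 m or angle between any of vial_tray, vial_amber, vial_clear, jar's own z axis and vertical above 0.3 rad).
It also fails if it takes over 64 s, if anything falls off the work surface, if the arm or the gripper's body presses on something with over 40 N, if the wrist force passes 120 N, or if a joint passes its speed limit or range.

### The arm

A 6-joint arm with a two-finger parallel gripper is mounted at the origin on the work surface. World frame = base frame: x ahead of the robot, y to its left, z up, the work surface at z = 0. Lengths are in m, angles in rad, forces in N, time in s.
With the tool pointing down it reaches from about 0.25 to 0.725 m from the base axis. Payload 4 kg.
Tool frame: the origin (TCP) lies between the finger pads; the fingertips stand 11 mm ahead of it and the grasp point (between the pads) lies 8 mm behind it (bot.tip_extent is the distance from the TCP to the fingertips, in m); z points along the fingers, y is the line along which they close (so a half turn about z gives the same grasp; the last joint's range is limited). The gripper opens to 85 mm and grips with 20 to 120 N. Pads are 22 mm wide; open, the fingers measure 114 mm over their backs; the gripper's body (76 mm by 85 mm) begins 54 mm behind the grasp point. The pads swing forward as they close: fully open they stand 13 mm farther back than shut.
Start: joints at [1.223, 0.241, 0.005, 1.335, 0, 1.571], TCP at [0.17, 0.47, 0.242] pointing down, gripper open.
Joint ranges: [-2.72, 2.72], [-1.05, 1.87], [-1.09, 1.28], [-1.99, 2.15], [-1.42, 1.44], [-3.14, 3.14]. Speed limits (rad/s): [2.79, 2.79, 3.14, 3.14, 3.14, 3.14].

### API

Orientations are given as a unit quaternion [x, y, z, w].
In Python, from workcell import bot gives the robot as it stands. The module is installed in compiled form; this text tells all that it offers.
- The arm moves only by the tool drive_tool, never from a script. Its argument "rows" is a list of rows, each an object of numbers: "dx", "dy", "dz": the shift along the tool's x, y, z in units of 50 mm (1.0 is 50 mm); "wx", "wy", "wz": the turn, a rotation vector about the tool's x, y, z in units of 5 degrees (1.0 is 5 degrees); "hand": the finger opening in mm, from 0 to 85.4. A call has 1 to 20 rows; each row is the pose to reach, as a shift and turn from the pose commanded when the call began, along the tool's axes at that moment; what a row does not reach only later rows make up. A row lasts 1/10 s, in which the tool goes at most 50 mm and 8.59 degrees, less where a joint would pass 70% of its speed; a pose out of reach is approached as far as the arm can. A call with a gripper value outside its range is refused whole. The fingers move at their own pace and stop on an object; the grip force is fixed at half the most. Time passes only in rows, so rows that repeat a pose let the fingers close. It gives the time, the measured TCP pose, the force, the opening and the grip force at its end, in the units of the state.
- bot.get_obs(): the state, without advancing time (a new reading comes with each control period).
- bot.camera(name): name is "side" or "top" or "wrist"; returns the picture (384x512x3 uint8, red, green, blue); there is no depth.
- bot.get_calibration(name): a dict with "vfov" (degrees; the focal length in pixels is half the picture's height over the tangent of half this angle, whatever the lens; pixels are square), "cx", "cy" (the principal point, pixels), "origin" and "rotation" of the camera in the world; the wrist camera has in their place "mount" (4x4, takes a point from camera to tool coordinates, whose origin is the TCP and whose axes are the flange's). Camera axes: x right, y up, looking along -z (the intrinsics and any distortion apply to the point x, -y, -z); pixel columns grow to the right and rows downward; lengths in m; the calibration is good to about 2 mm. A picture is of the moment at which its call begins: read the wrist's pose just before it. get_calibration takes no time and is no camera call.
- bot.job_done(): hands the job in; it is judged then, once.
Trained networks look in the newest picture that a camera, given by its name, has taken for a name from the list of things; names that differ only in an ending like _2 or _b are one class to them, and where a whole thing is asked for, a point or a joint stands for the part that bears it (a point fixed in the world has none). Each returns a list of dicts, best first, with "score" (0 to 1); they miss things now and then, are a little off and sometimes report something else, mostly with a low value. They report only what shows in the picture. A call takes as long as a camera call. They do not tell look-alikes from the thing itself.
- bot.look_for(camera, thing): "extent" ([centre column, centre row, width, height] in pixels, round what is visible of it).
- bot.outline_of(camera, thing): "region" (384x512 bool, what is visible of it) and "extent" ([centre column, centre row, width, height] in pixels, round what is visible of it).
The state is a dict: "clock": time; "joint_pos": joint angles; "joint_vel": joint speeds; "tau": joint torques, N m; "eef_pos": TCP position; "tool_rot": TCP orientation; "ft_force": force on the tool from outside, world axes, zero at the start; "ft_torque": the same for the moment, N m; "grip_width": finger opening in m; "grasp_force": force on a finger pad.
Only numpy, scipy, OpenCV 4.12 (cv2) and the standard library are available. Lean on these libraries where they do the work, as an engineer would, in place of code of your own. Each camera call takes 0.05 s, during which the arm holds its last target. There are 200 camera calls.

## Working session

There is one attempt and no reset: what is moved stays moved. The work goes in short steps, Python scripts to look and compute and a tool call to move; the robot and the scene stay as the last step left them, time stands still between calls to the robot, and variables do not carry over. Pictures are saved under pics/ and viewed, at most 12 in all, crops included, and the job is handed in when it is done.

Besides the shell and the picture viewer there is one more tool, called after "Request:" as name(argument=value, ...) on one line, values as JSON. drive_tool: Moves the arm, as the interface text tells. Its arguments: {"type":"object","properties":{"rows":{"type":"array","items":{"type":"object","properties":{"dx":{"type":"number"},"dy":{"type":"number"},"dz":{"type":"number"},"wx":{"type":"number"},"wy":{"type":"number"},"wz":{"type":"number"},"hand":{"type":"number"}}}}},"required":["rows"]}

```bash
mkdir -p pics
python3 - <<'E'
from workcell import bot
import cv2,numpy as np
o=bot.get_obs();print(o['eef_pos'],o['tool_rot'],o['clock'])
ims=[]
for c in ["side","top","wrist"]:
    im=bot.camera(c);cv2.imwrite(f'pics/{c}0.png',im[:,:,::-1]);ims.append(im)
    k=bot.get_calibration(c);print(c,{a:np.round(b,4).tolist() if not isinstance(b,str) else b for a,b in k.items()})
    for t in ["stage","holder","clip","pad","nose","pillar","vial_tray","jar","vial_amber"]:
        print(c,t,[(np.round(d['extent'],1).tolist(),round(d['score'],2)) for d in bot.look_for(c,t)[:3]])
E
```

```text
[0.17020706 0.46947771 0.24141466] [ 1.73028787e-01  9.84916204e-01 -1.03572245e-03 -1.90360175e-04] 0.0
side {'vfov': 57.609, 'cx': 258.7772, 'cy': 196.2359, 'origin': [0.5528, -0.4407, 0.789], 'rotation': [0.3286, -0.0079, -0.0013, 0.9444]}
side stage [([304.3, 299.6, 180.6, 101.1], 0.61)]
side holder [([238.8, 282.9, 20.3, 23.3], 0.77), ([174.9, 261.3, 16.3, 15.8], 0.66), ([188.8, 291.6, 16.1, 15.2], 0.6)]
side clip [([250.0, 265.0, 17.2, 24.0], 0.46)]
side pad [([251.1, 262.6, 16.5, 26.9], 0.59)]
side nose [([251.7, 264.8, 16.8, 34.5], 0.6)]
side pillar [([299.6, 296.6, 185.9, 104.2], 0.83)]
side vial_tray [([269.3, 216.2, 64.4, 45.1], 0.97)]
side jar [([330.4, 235.3, 22.8, 31.4], 0.64)]
side vial_amber [([256.5, 361.5, 5.8, 16.3], 0.78)]
top {'vfov': 42.1667, 'cx': 252.0867, 'cy': 190.5476, 'origin': [0.3601, 0.0589, 1.1696], 'rotation': [0.0693, -0.067, -0.7019, 0.7057]}
top stage [([345.6, 162.2, 140.9, 166.3], 0.6)]
top holder [([323.1, 219.2, 29.0, 16.3], 0.81), ([326.1, 273.6, 16.4, 16.9], 0.79), ([291.5, 290.1, 19.6, 15.4], 0.6)]
top clip [([300.5, 207.4, 28.6, 18.7], 0.66)]
top pad [([301.1, 206.4, 26.9, 21.0], 0.53)]
top nose []
top pillar [([347.1, 164.2, 144.5, 170.5], 0.82)]
top vial_tray [([236.8, 188.7, 52.2, 70.2], 0.75)]
top jar [([264.0, 122.1, 19.3, 28.0], 0.73)]
top vial_amber [([346.2, 165.2, 141.2, 172.7], 0.27)]
wrist {'vfov': 69.0234, 'cx': 260.4937, 'cy': 196.4382, 'mount': [[0.0007, 0.954, 0.2998, 0.075], [1.0, -0.0006, -0.0006, 0.0011], [-0.0004, 0.2998, -0.954, -0.1311], [0.0, 0.0, 0.0, 1.0]]}
wrist stage []
wrist holder []
wrist clip []
wrist pad []
wrist nose []
wrist pillar []
wrist vial_tray []
wrist jar []
wrist vial_amber []
```

View pics/top0.png

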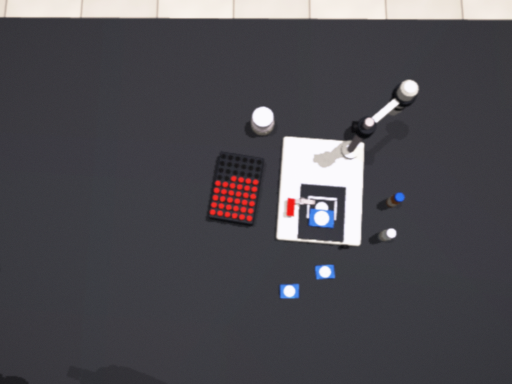

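View pics/side0.png

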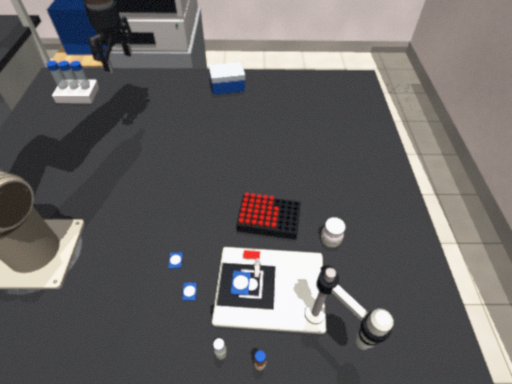

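```bash
cat > h.py <<'E'
from workcell import bot
import cv2,numpy as np
from scipy.spatial.transform import Rotation as R
from scipy.optimize import least_squares
def cam(name,obs=None):
    k=bot.get_calibration(name);f=192/np.tan(np.radians(k['vfov'])/2)
    if 'mount' in k:
        M=np.array(k['mount']);Rt=R.from_quat(obs['tool_rot']).as_matrix()
        return f,k['cx'],k['cy'],Rt@M[:3,3]+obs['eef_pos'],Rt@M[:3,:3]
    return f,k['cx'],k['cy'],np.array(k['origin']),R.from_quat(k['rotation']).as_matrix()
def pix(c,p):
    f,cx,cy,o,Rm=c;q=(np.atleast_2d(p)-o)@Rm
    return np.c_[cx+f*q[:,0]/-q[:,2],cy-f*q[:,1]/-q[:,2]]
def ray(c,uv,z):
    f,cx,cy,o,Rm=c;uv=np.atleast_2d(uv)
    d=np.c_[(uv[:,0]-cx)/f,-(uv[:,1]-cy)/f,-np.ones(len(uv))]@Rm.T
    return o+d*((z-o[2])/d[:,2])[:,None]
def w2(s,p): # stage pose s=(x,y,yaw), stage points -> world
    p=np.atleast_2d(p).astype(float);c_,s_=np.cos(s[2]),np.sin(s[2])
    return np.c_[s[0]+c_*p[:,0]-s_*p[:,1],s[1]+s_*p[:,0]+c_*p[:,1],p[:,2]]
def s2(s,p):
    p=np.atleast_2d(p);d=p[:,:2]-np.array(s[:2]);c_,s_=np.cos(s[2]),np.sin(s[2])
    return np.c_[c_*d[:,0]+s_*d[:,1],-s_*d[:,0]+c_*d[:,1]]
E
python3 - <<'E'
from h import *
c=cam('top')
uv=[(284,137),(365,142),(360,245),(277,238)]
P=np.array([[170,100,20],[170,-95,20],[-80,-95,20],[-80,100,20]])/1e3
f=lambda s:(pix(c,w2(s,P))-uv).ravel()
r=least_squares(f,[.4,-.1,-.05]);print(r.x,np.round(r.fun,1))
s=r.x
c2=cam('side')
for n,uvp,z in [('holder',(323.1,219.2),.033),('pad',(301,207),.037)]:print(n,s2(s,ray(c,uvp,z)))
for n,uvp,z in [('holder',(238.8,282.9),.033),('pad',(251,255),.037)]:print(n,s2(s,ray(c2,uvp,z)))
print(pix(c2,w2(s,P)))
E
```

```text
[ 0.54335231 -0.09891122 -0.07550252] [-0.2 -1.7 -0.  -0.4  0.9  0.9 -0.7  1. ]
holder [[-0.02718965 -0.00339238]]
pad [[-0.00362054  0.04932986]]
holder [[-0.02349496 -0.00010974]]
pad [[-0.00116218  0.07200212]]
[[320.30302012 252.99212526]
 [324.06280858 333.0347741 ]
 [208.56481172 324.51130382]
 [220.72090799 246.34939529]]
```

Request:
drive_tool(rows=[{"dx":-2,"dy":-1.5,"wz":0.5,"hand":72},{"dx":-4,"dy":-3,"dz":0.1,"wz":1,"hand":72},{"dx":-9.75,"dy":-7.5,"dz":0.4,"wz":2.86,"hand":72},{"dx":-9.75,"dy":-7.5,"dz":0.4,"wz":2.86,"hand":72},{"dx":-9.75,"dy":-7.5,"dz":0.4,"wz":2.86,"hand":72},{"dx":-9.75,"dy":-7.5,"dz":0.4,"wz":2.86,"hand":72},{"dx":-9.75,"dy":-7.5,"dz":0.4,"wz":2.86,"hand":72},{"dx":-9.75,"dy":-7.5,"dz":0.4,"wz":2.86,"hand":72},{"dx":-9.75,"dy":-7.5,"dz":0.4,"wz":2.86,"hand":72},{"dx":-9.75,"dy":-7.5,"dz":0.4,"wz":2.86,"hand":72},{"dx":-9.75,"dy":-7.5,"dz":0.4,"wz":2.86,"hand":72},{"dx":-9.75,"dy":-7.5,"dz":0.4,"wz":2.86,"hand":72},{"dx":-9.75,"dy":-7.5,"dz":0.4,"wz":2.86,"hand":72},{"dx":-9.75,"dy":-7.5,"dz":0.4,"wz":2.86,"hand":72},{"dx":-9.75,"dy":-7.5,"dz":0.4,"wz":2.86,"hand":72},{"dx":-9.75,"dy":-7.5,"dz":0.4,"wz":2.86,"hand":72},{"dx":-9.75,"dy":-7.5,"dz":0.4,"wz":2.86,"hand":72},{"dx":-9.75,"dy":-7.5,"dz":0.4,"wz":2.86,"hand":72}])

```text
invalid input at $.rows[0]: expected keys dx, dy, dz, wx, wy, wz, hand
```

Run:
```python
from h import *
o=bot.get_obs();im=bot.camera('wrist');np.savez('w1.npz',im=im,**{k:o[k] for k in('eef_pos','tool_rot')})
cv2.imwrite('pics/w1.png',cv2.resize(im[:,:,::-1],None,fx=1.5,fy=1.5,interpolation=cv2.INTER_CUBIC))
print(o['eef_pos'],o['tool_rot'],o['clock'],o['grip_width'],bot.tip_extent)
c=cam('wrist',o);s=[.5434,-.0989,-.0755]
for t in ["holder","pad","nose"]:print(t,[(np.round(d['extent'],1).tolist(),round(d['score'],2)) for d in bot.look_for('wrist',t)[:3]])
P=np.array([[20,29.5,31],[20,-29.5,31],[-75,52,26],[-75,-55,26],[55,52,26],[55,-55,26],[-5,72,37],[-80,100,20]])/1e3
print(np.round(pix(c,w2(s,P))*1.5))
```

```text
[0.17042022 0.47006353 0.24232787] [1.73035649e-01 9.84915562e-01 2.08167192e-05 3.70746240e-06] 1.5 0.08556328964293715 0.011
holder []
pad []
nose []
[[ 86. 700.]
 [ 43. 709.]
 [ 67. 640.]
 [-14. 657.]
 [118. 710.]
 [ 42. 725.]
 [104. 686.]
 [106. 623.]]
```

View pics/w1.png

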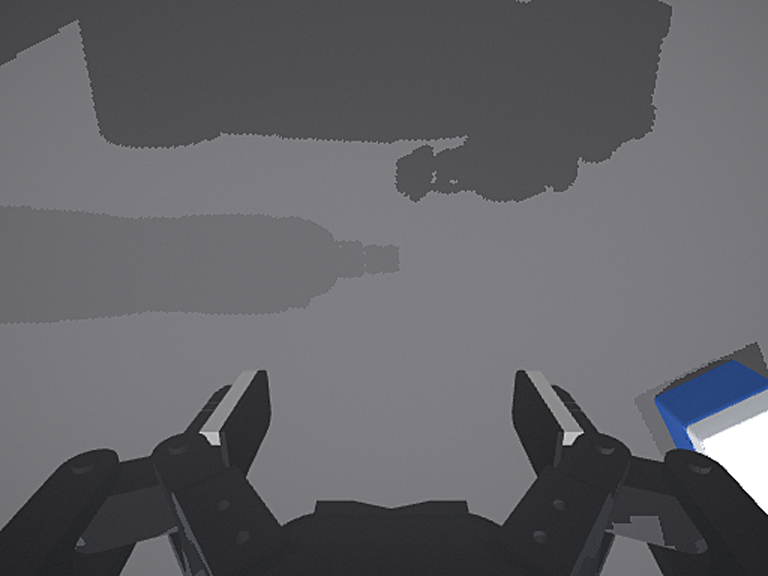

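Request:
drive_tool(rows=[{"dx":-0.6,"dy":-0.44,"dz":-0.1,"wx":0,"wy":0,"wz":0.2,"hand":72},{"dx":-1.4,"dy":-1,"dz":-0.16,"wx":0,"wy":0,"wz":0.5,"hand":72},{"dx":-2.2,"dy":-1.6,"dz":-0.16,"wx":0,"wy":0,"wz":0.8,"hand":72},{"dx":-3,"dy":-2.2,"dz":-0.16,"wx":0,"wy":0,"wz":1,"hand":72},{"dx":-3.8,"dy":-2.8,"dz":-0.16,"wx":0,"wy":0,"wz":1.2,"hand":72},{"dx":-4.6,"dy":-3.4,"dz":-0.16,"wx":0,"wy":0,"wz":1.5,"hand":72},{"dx":-5.4,"dy":-4,"dz":-0.16,"wx":0,"wy":0,"wz":1.8,"hand":72},{"dx":-6.2,"dy":-4.6,"dz":-0.16,"wx":0,"wy":0,"wz":2,"hand":72},{"dx":-7,"dy":-5.2,"dz":-0.16,"wx":0,"wy":0,"wz":2.2,"hand":72},{"dx":-7.8,"dy":-5.8,"dz":-0.16,"wx":0,"wy":0,"wz":2.5,"hand":72},{"dx":-8.6,"dy":-6.4,"dz":-0.16,"wx":0,"wy":0,"wz":2.7,"hand":72},{"dx":-9.4,"dy":-7,"dz":-0.16,"wx":0,"wy":0,"wz":2.86,"hand":72},{"dx":-10.2,"dy":-7.4,"dz":-0.16,"wx":0,"wy":0,"wz":2.86,"hand":72},{"dx":-10.7,"dy":-7.8,"dz":-0.16,"wx":0,"wy":0,"wz":2.86,"hand":72},{"dx":-10.7,"dy":-7.8,"dz":-0.16,"wx":0,"wy":0,"wz":2.86,"hand":72},{"dx":-10.7,"dy":-7.8,"dz":-0.16,"wx":0,"wy":0,"wz":2.86,"hand":72},{"dx":-10.7,"dy":-7.8,"dz":-0.16,"wx":0,"wy":0,"wz":2.86,"hand":72}])

```text
clock: 3.4
eef_pos: [0.5399, -0.0782, 0.2502]
tool_rot: [0.294, 0.956, 0.0, -0.0]
ft_force: [-0.0, 0.3, -0.0]
grip_width: 0.0723
grasp_force: 0.0
```

Run:
```python
from h import *
o=bot.get_obs();im=bot.camera('wrist');np.savez('w2.npz',im=im,**{k:o[k] for k in('eef_pos','tool_rot')})
cv2.imwrite('pics/w2.png',cv2.resize(im[:,:,::-1],None,fx=1.5,fy=1.5,interpolation=cv2.INTER_CUBIC))
print(o['eef_pos'],o['tool_rot'],o['clock'],o['grip_width'],o['joint_pos'])
c=cam('wrist',o);s=[.5434,-.0989,-.0755]
for t in ["holder","pad"]:print(t,[(np.round(d['extent'],1).tolist(),round(d['score'],2)) for d in bot.look_for('wrist',t)[:3]])
P=np.array([[20,29.5,31],[20,-29.5,31],[-75,52,26],[-75,-55,26],[55,52,26],[55,-55,26],[-5,72,37],[-80,100,20]])/1e3
print(np.round(pix(c,w2(s,P))*1.5))
```

```text
[ 0.539853   -0.0782346   0.25023147] [ 2.93956624e-01  9.55818666e-01  8.56528760e-05 -4.15187829e-04] 3.4 0.0723441878164669 [-1.44075625e-01  3.29222187e-01  1.46183683e-01  1.38855201e+00
  2.96880233e-04  4.52651775e-01]
holder [([241.6, 169.9, 53.2, 44.2], 0.96), ([182.6, 89.3, 36.4, 38.3], 0.81), ([213.4, 18.9, 42.6, 36.8], 0.77)]
pad [([291.4, 161.8, 49.5, 52.8], 0.64)]
[[413. 276.]
 [354. 308.]
 [380. 162.]
 [271. 228.]
 [453. 295.]
 [351. 350.]
 [443. 227.]
 [428. 125.]]
```

View pics/w2.png

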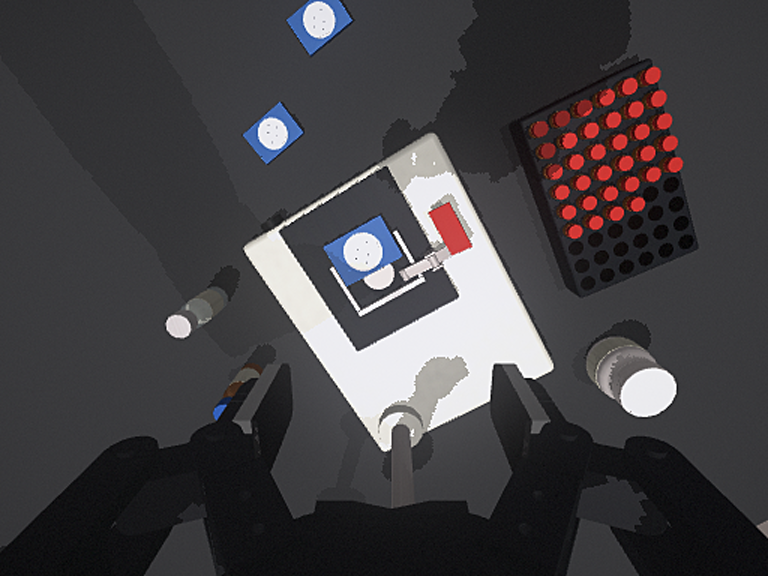

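```bash
cat > fit.py <<'E'
from h import *
def fit(file,corn):
    d=np.load(file);im=d['im'];c=cam('wrist',d)
    g=cv2.cvtColor(im,cv2.COLOR_RGB2GRAY)
    uv=cv2.cornerSubPix(g,(np.array(corn,np.float32)/1.5).reshape(-1,1,2),(4,4),(-1,-1),(3,40,.01)).reshape(-1,2)
    P=np.array([[-75,52,26],[-75,-55,26],[55,52,26],[55,-55,26]])/1e3
    r=least_squares(lambda s:(pix(c,w2(s,P))-uv).ravel(),[.54,-.1,-.07],loss='soft_l1')
    s=r.x;print('stage',np.round(s,4),'res',np.round(r.fun,1))
    hsv=cv2.cvtColor(im,cv2.COLOR_RGB2HSV)
    blue=cv2.inRange(hsv,(100,120,60),(125,255,255));red=cv2.inRange(hsv,(0,150,90),(8,255,255))|cv2.inRange(hsv,(172,150,90),(180,255,255))
    for n,m,z,x0 in(('slide',blue,.033,(-.025,0)),('pad',red,.037,(-.005,.072))):
        cs=cv2.findContours(m,0,cv2.CHAIN_APPROX_NONE)[0]
        q=w2(s,[[*x0,z]]);u=pix(c,q)[0]
        cs=[k for k in cs if cv2.contourArea(k)>80]
        k=min(cs,key=lambda k:np.hypot(*(k.reshape(-1,2).mean(0)-u)))
        p=s2(s,ray(c,k.reshape(-1,2).astype(float),z))*1e3
        rr=cv2.minAreaRect(p.astype(np.float32));print(n,np.round(rr[0],1),np.round(rr[1],1),round(rr[2],1),'x',p[:,0].min().round(1),p[:,0].max().round(1),'y',p[:,1].min().round(1),p[:,1].max().round(1))
    return s
E
python3 - <<'E'
from fit import *
fit('w2.npz',[(388,168),(283,230),(458,295),(358,350)])
E
```

```text
stage [ 0.547  -0.0948 -0.0798] res [ 2.5 -0.5 -2.7  2.6  0.5 -0.1 -0.6 -0.3]
slide [-23.7  -1. ] [55.4 39.6] 89.4 x -43.6 -3.7 y -28.7 26.9
pad [-4.6 71.3] [18.3 41.4] 89.3 x -25.4 16.2 y 62.2 80.5
```

Request:
drive_tool(rows=[{"dx":0.3,"dy":0,"dz":0.5,"wx":0,"wy":0,"wz":0,"hand":74},{"dx":0.73,"dy":0,"dz":1.2,"wx":0,"wy":0,"wz":0,"hand":74},{"dx":0.73,"dy":0,"dz":2,"wx":0,"wy":0,"wz":0,"hand":74},{"dx":0.73,"dy":0,"dz":2.7,"wx":0,"wy":0,"wz":0,"hand":74},{"dx":0.73,"dy":0,"dz":3.2,"wx":0,"wy":0,"wz":0,"hand":74},{"dx":0.73,"dy":0,"dz":3.4,"wx":0,"wy":0,"wz":0,"hand":74},{"dx":0.73,"dy":0,"dz":3.4,"wx":0,"wy":0,"wz":0,"hand":74},{"dx":0.73,"dy":0,"dz":3.4,"wx":0,"wy":0,"wz":0,"hand":74}])

```text
clock: 4.35
eef_pos: [0.5112, -0.0582, 0.0816]
tool_rot: [0.294, 0.956, 0.0, 0.001]
ft_force: [0.6, 0.6, -0.1]
grip_width: 0.0741
grasp_force: 0.0
```

Run:
```python
from h import *
o=bot.get_obs()
im=bot.camera('side');im2=bot.camera('wrist')
a=cv2.resize(im[215:345,190:340,::-1],(692,600),interpolation=cv2.INTER_CUBIC)
cv2.imwrite('pics/s2.png',a);cv2.imwrite('pics/w3.png',im2[:,:,::-1])
s=[.547,-.0948,-.0798];c=cam('side')
t=o['eef_pos'];print(t,s2(s,t)*1e3,o['clock'],o['ft_force'])
```

```text
[ 0.51124799 -0.05819594  0.08160379] [[-38.55614468  33.63759038]] 4.35 [ 0.55269993  0.58834745 -0.08050459]
```

View pics/s2.png

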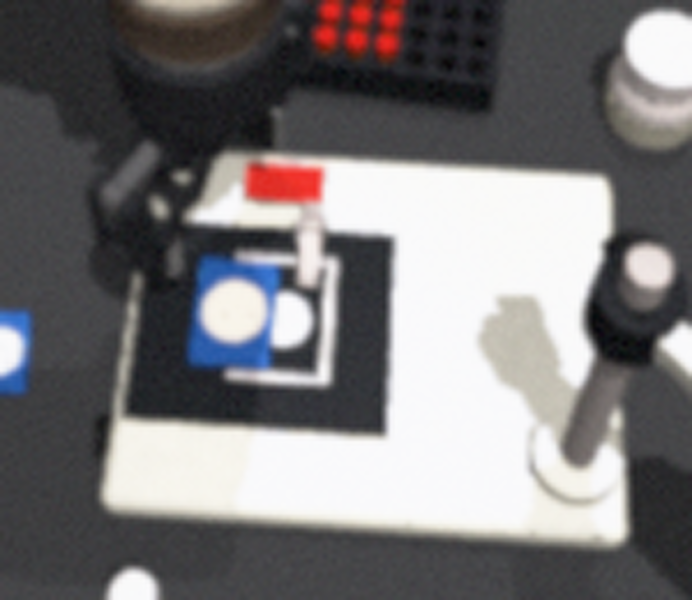

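View pics/w3.png

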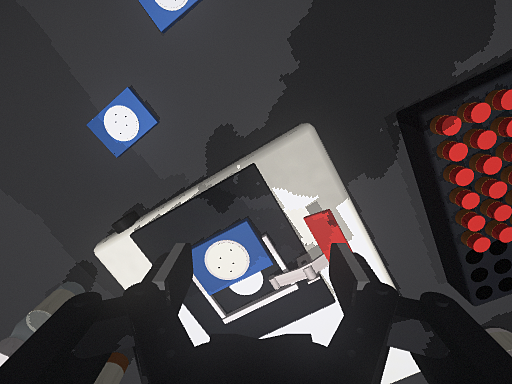

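Run:
```python
from h import *
o=bot.get_obs();im=cv2.imread('pics/w3.png')[:,:,::-1].copy();c=cam('wrist',o)
s=np.array([.547,-.0948,-.0798])
P=np.array([[-75,52,26],[-75,-55,26],[55,52,26],[-80,100,20],[20,-29.5,31],[20,29.5,31],[-26,29.5,30]])/1e3
print(np.round(pix(c,w2(s,P))))
tw=lambda p:R.from_quat(o['tool_rot']).apply(p)+o['eef_pos']
for w in(-.037,.037):
  for x in(-.011,.011): print('tip',np.round(pix(c,tw([[x,w,.011]]))), np.round(pix(c,tw([[x,w,.0]]))))
hsv=cv2.cvtColor(im,cv2.COLOR_RGB2HSV)
m=cv2.inRange(hsv,(100,120,60),(125,255,255))
n,l,st,ce=cv2.connectedComponentsWithStats(m)
i=l[265,205] or l[238,205];print(st[i])
k=np.argwhere(l==i)[:,::-1].astype(float);p=s2(s,ray(c,k,.033))*1e3
print(cv2.minAreaRect(p.astype(np.float32)))
m=cv2.inRange(hsv,(0,150,90),(8,255,255));n,l,st,ce=cv2.connectedComponentsWithStats(m);i=l[230,325];k=np.argwhere(l==i)[:,::-1].astype(float);p=s2(s,ray(c,k,.037))*1e3
print('pad',p.min(0),p.max(0))
```

```text
[[255. 161.]
 [128. 233.]
 [336. 302.]
 [314. 118.]
 [225. 316.]
 [292. 285.]
 [262. 236.]]
tip [[194. 265.]] [[189. 276.]]
tip [[191. 230.]] [[186. 239.]]
tip [[322. 265.]] [[326. 276.]]
tip [[324. 230.]] [[329. 239.]]
[     0      0    512    384 192174]
((-31.726486206054688, 27.942581176757812), (438.4906921386719, 282.3677978515625), 60.242862701416016)
pad [-26.57627632  62.24958617] [12.18457115 80.62123274]
```

Request:
drive_tool(rows=[{"dx":0.05,"dy":0,"dz":0.2,"wx":0,"wy":0,"wz":0,"hand":74},{"dx":0.05,"dy":0,"dz":0.4,"wx":0,"wy":0,"wz":0,"hand":74},{"dx":0.05,"dy":0,"dz":0.6,"wx":0,"wy":0,"wz":0,"hand":74},{"dx":0.05,"dy":0,"dz":0.6,"wx":0,"wy":0,"wz":0,"hand":74},{"dx":0.05,"dy":0,"dz":0.6,"wx":0,"wy":0,"wz":0,"hand":74}])

```text
clock: 4.95
eef_pos: [0.5077, -0.057, 0.0496]
tool_rot: [0.294, 0.956, -0.0, -0.001]
ft_force: [-0.1, -0.7, -0.1]
grip_width: 0.0739
grasp_force: 0.0
```

Request:
drive_tool(rows=[{"dx":0,"dy":0,"dz":0.05,"wx":0,"wy":0,"wz":0,"hand":74},{"dx":0,"dy":0,"dz":0.1,"wx":0,"wy":0,"wz":0,"hand":74},{"dx":0,"dy":0,"dz":0.15,"wx":0,"wy":0,"wz":0,"hand":74},{"dx":0,"dy":0,"dz":0.15,"wx":0,"wy":0,"wz":0,"hand":74}])

```text
clock: 5.35
eef_pos: [0.508, -0.057, 0.0425]
tool_rot: [0.294, 0.956, -0.0, -0.0]
ft_force: [-0.6, -0.4, 0.3]
grip_width: 0.074
grasp_force: 0.0
```

Request:
drive_tool(rows=[{"dx":0,"dy":0,"dz":0.03,"wx":0,"wy":0,"wz":0,"hand":74},{"dx":0,"dy":0,"dz":0.06,"wx":0,"wy":0,"wz":0,"hand":74},{"dx":0,"dy":0,"dz":0.06,"wx":0,"wy":0,"wz":0,"hand":74}])

```text
clock: 5.65
eef_pos: [0.5084, -0.0568, 0.04]
tool_rot: [0.294, 0.956, 0.0, 0.0]
ft_force: [0.0, 1.1, 3.2]
grip_width: 0.074
grasp_force: 1.2
```

Request:
drive_tool(rows=[{"dx":0,"dy":0,"dz":0.03,"wx":0,"wy":0,"wz":0,"hand":74},{"dx":0,"dy":0,"dz":0.06,"wx":0,"wy":0,"wz":0,"hand":74},{"dx":0,"dy":0,"dz":0.06,"wx":0,"wy":0,"wz":0,"hand":74}])

```text
clock: 5.95
eef_pos: [0.5084, -0.0569, 0.0368]
tool_rot: [0.294, 0.956, 0.0, 0.0]
ft_force: [-1.3, 1.9, 2.3]
grip_width: 0.074
grasp_force: 1.4
```

Run:
```python
from h import *
o=bot.get_obs();im=bot.camera('wrist');cv2.imwrite('pics/w4.png',cv2.resize(im[150:,80:432,::-1],None,fx=2,fy=2,interpolation=cv2.INTER_CUBIC))
print(o['eef_pos'],s2([.547,-.0948,-.0798],o['eef_pos'])*1e3,o['ft_force'],o['ft_torque'])
```

```text
[ 0.50840032 -0.05690301  0.03681944] [[-41.4978107   34.69940011]] [-1.34602015  1.85219566  2.26948067] [ 0.29932859 -0.01679581  0.09191706]
```

View pics/w4.png

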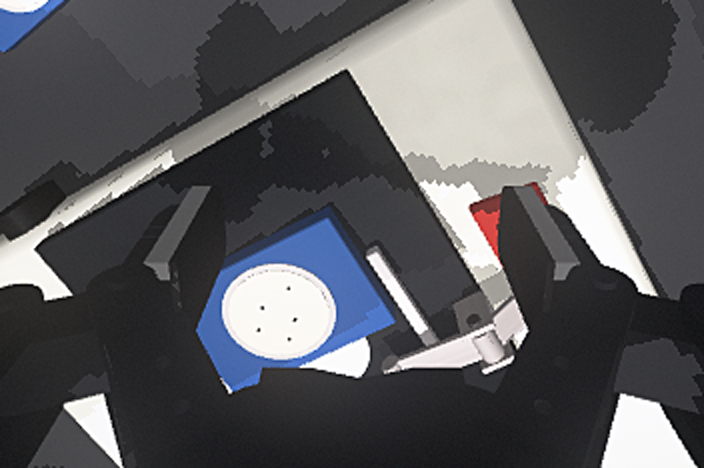

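Request:
drive_tool(rows=[{"dx":0,"dy":0,"dz":0.04,"wx":0,"wy":0,"wz":0,"hand":74},{"dx":0,"dy":0,"dz":0.08,"wx":0,"wy":0,"wz":0,"hand":74},{"dx":0,"dy":0,"dz":0.1,"wx":0,"wy":0,"wz":0,"hand":74},{"dx":0,"dy":0,"dz":0.1,"wx":0,"wy":0,"wz":0,"hand":74}])

```text
clock: 6.4
eef_pos: [0.5083, -0.0574, 0.0318]
tool_rot: [0.294, 0.956, -0.0, 0.0]
ft_force: [-0.6, -1.5, 4.9]
grip_width: 0.074
grasp_force: 2.4
```

Request:
drive_tool(rows=[{"dx":0,"dy":0,"dz":0.02,"wx":0,"wy":0,"wz":0,"hand":74},{"dx":0,"dy":0,"dz":0.03,"wx":0,"wy":0,"wz":0,"hand":74},{"dx":0,"dy":0,"dz":0.03,"wx":0,"wy":0,"wz":0,"hand":74}])

```text
clock: 6.7
eef_pos: [0.5083, -0.0577, 0.0306]
tool_rot: [0.295, 0.956, -0.001, 0.0]
ft_force: [-1.3, -2.7, 5.5]
grip_width: 0.0741
grasp_force: 3.0
```

Request:
drive_tool(rows=[{"dx":0,"dy":0,"dz":0.02,"wx":0,"wy":0,"wz":0,"hand":74},{"dx":0,"dy":0,"dz":0.02,"wx":0,"wy":0,"wz":0,"hand":74},{"dx":0,"dy":0,"dz":0.02,"wx":0,"wy":0,"wz":0,"hand":74}])

```text
clock: 7.0
eef_pos: [0.5083, -0.0579, 0.03]
tool_rot: [0.295, 0.956, -0.001, 0.001]
ft_force: [-1.6, -3.0, 7.7]
grip_width: 0.074
grasp_force: 4.1
```

Run:
```python
from h import *
o=bot.get_obs();im=bot.camera('side')
print(o['eef_pos'],s2([.547,-.0948,-.0798],o['eef_pos'])*1e3,o['ft_force'],o['ft_torque'])
im2=bot.camera('wrist')
a=cv2.resize(im[235:315,205:290,::-1],(425,400),interpolation=cv2.INTER_CUBIC)
b=cv2.resize(im2[190:350,150:340,::-1],(475,400),interpolation=cv2.INTER_CUBIC)[:,:370]
cv2.imwrite('pics/m5.png',np.hstack([a,b]))
```

```text
[ 0.50834575 -0.05792303  0.0299543 ] [[-41.47089873  33.67827866]] [-1.55081224 -3.01458365  7.71072909] [-0.39551002  0.27810522 -0.01184985]
```

View pics/m5.png

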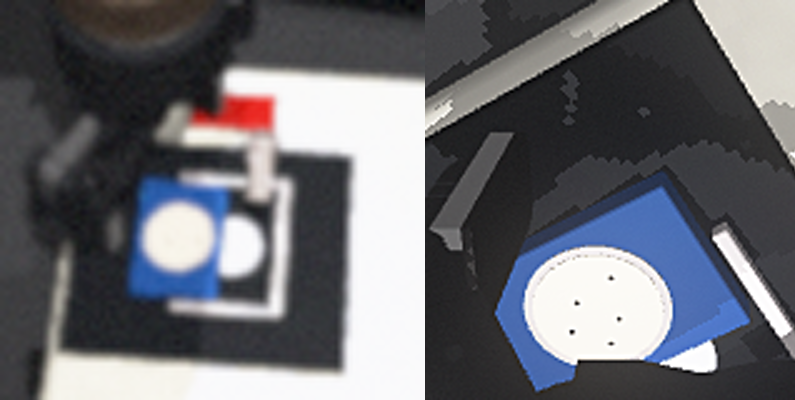

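Request:
drive_tool(rows=[{"dx":0,"dy":0,"dz":-0.015,"wx":0,"wy":0,"wz":0,"hand":74},{"dx":0,"dy":0,"dz":-0.015,"wx":0,"wy":0,"wz":0,"hand":74},{"dx":0,"dy":0,"dz":-0.015,"wx":0,"wy":0,"wz":0,"hand":74}])

```text
clock: 7.4
eef_pos: [0.5084, -0.0578, 0.0305]
tool_rot: [0.295, 0.956, -0.001, 0.0]
ft_force: [-1.5, -2.8, 6.4]
grip_width: 0.0738
grasp_force: 3.1
```

Request:
drive_tool(rows=[{"dx":-0.035,"dy":0.02,"dz":0,"wx":0,"wy":0,"wz":0,"hand":74},{"dx":-0.07,"dy":0.04,"dz":0,"wx":0,"wy":0,"wz":0,"hand":74},{"dx":-0.104,"dy":0.059,"dz":0,"wx":0,"wy":0,"wz":0,"hand":74},{"dx":-0.139,"dy":0.079,"dz":0,"wx":0,"wy":0,"wz":0,"hand":74},{"dx":-0.174,"dy":0.099,"dz":0,"wx":0,"wy":0,"wz":0,"hand":74},{"dx":-0.174,"dy":0.099,"dz":0,"wx":0,"wy":0,"wz":0,"hand":74}])

```text
clock: 8.0
eef_pos: [0.5145, -0.0577, 0.03]
tool_rot: [0.294, 0.956, -0.001, -0.003]
ft_force: [-7.4, 0.0, 9.5]
grip_width: 0.074
grasp_force: 5.0
```

Run:
```python
from h import *
o=bot.get_obs();im=bot.camera('side')
print(o['eef_pos'],s2([.547,-.0948,-.0798],o['eef_pos'])*1e3,o['ft_force'],o['ft_torque'])
im2=bot.camera('wrist')
a=cv2.resize(im[235:315,205:290,::-1],(425,400),interpolation=cv2.INTER_CUBIC)
b=cv2.resize(im2[190:350,150:340,::-1],(475,400),interpolation=cv2.INTER_CUBIC)[:,:370]
cv2.imwrite('pics/m6.png',np.hstack([a,b]))
```

```text
[ 0.51453268 -0.05765804  0.03003484] [[-35.32478077  34.43561931]] [-7.40577525  0.03495358  9.51486761] [0.23782687 1.35422234 0.23914641]
```

View pics/m6.png

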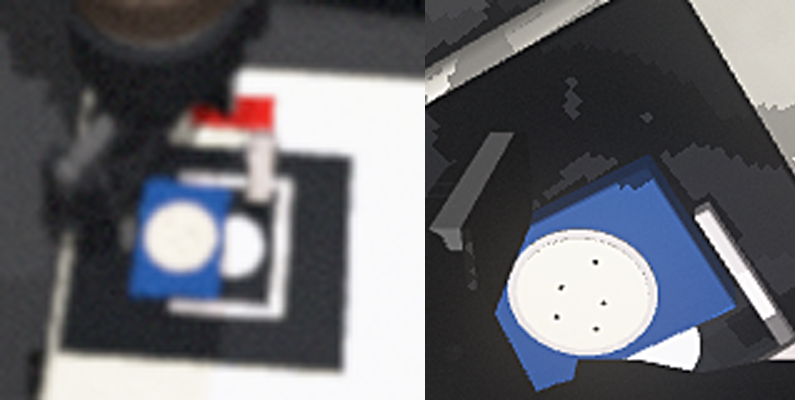

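Request:
drive_tool(rows=[{"dx":0,"dy":0,"dz":-0.015,"wx":0,"wy":0,"wz":0,"hand":74},{"dx":0,"dy":0,"dz":-0.03,"wx":0,"wy":0,"wz":0,"hand":74},{"dx":0,"dy":0,"dz":-0.03,"wx":0,"wy":0,"wz":0,"hand":74}])

```text
clock: 8.4
eef_pos: [0.517, -0.0576, 0.0312]
tool_rot: [0.294, 0.956, -0.0, -0.001]
ft_force: [-3.3, 0.3, 4.8]
grip_width: 0.0738
grasp_force: 2.4
```

Request:
drive_tool(rows=[{"dx":-0.035,"dy":0.02,"dz":0,"wx":0,"wy":0,"wz":0,"hand":74},{"dx":-0.07,"dy":0.04,"dz":0,"wx":0,"wy":0,"wz":0,"hand":74},{"dx":-0.07,"dy":0.04,"dz":0,"wx":0,"wy":0,"wz":0,"hand":74}])

```text
clock: 8.7
eef_pos: [0.5226, -0.0581, 0.0315]
tool_rot: [0.294, 0.956, 0.0, 0.0]
ft_force: [-3.2, 0.6, 4.2]
grip_width: 0.0738
grasp_force: 2.3
```

```bash
cat > q.py <<'E'
from h import *
o=bot.get_obs();im=bot.camera('side');c=cam('side');s=np.array([.547,-.0948,-.0798])
F,T=o['ft_force'],o['ft_torque'];print(np.round(o['eef_pos'],4),np.round(s2(s,o['eef_pos'])*1e3,1),np.round(F,1),np.round(T,2))
hsv=cv2.cvtColor(im,cv2.COLOR_RGB2HSV);m=cv2.inRange(hsv,(100,120,60),(125,255,255));m[:,:215]=0;m[:255]=0;m[315:]=0;m[:,275:]=0
k=np.argwhere(m)[:,::-1].astype(float);p=s2(s,ray(c,k,.033))*1e3
print('slide',np.round(cv2.minAreaRect(p.astype(np.float32))[:2],1),np.round(p.min(0),1),np.round(p.max(0),1))
E
python3 q.py
```

```text
[ 0.5226 -0.0581  0.0315] [[-27.2  34.6]] [-3.2  0.6  4.2] [0.16 0.43 0.07]
slide [[-14.9  -2.3]
 [ 59.7  43.1]] [-36.7 -31.9] [ 7.  27.8]
```

Run:
```python
from h import *
c=cam('side');s=np.array([.547,-.0948,-.0798])
im=cv2.imread('pics/side0.png')[:,:,::-1].copy()
hsv=cv2.cvtColor(im,cv2.COLOR_RGB2HSV);m=cv2.inRange(hsv,(100,120,60),(125,255,255));m[:,:215]=0;m[:255]=0;m[315:]=0;m[:,275:]=0
k=np.argwhere(m)[:,::-1].astype(float);p=s2(s,ray(c,k,.033))*1e3
print('slide0',np.round(cv2.minAreaRect(p.astype(np.float32))[:2],1),np.round(p.min(0),1),np.round(p.max(0),1))
```

```text
slide0 [[-23.9  -2.3]
 [ 43.   60. ]] [-45.7 -32.6] [-2.6 27.6]
```

Request:
drive_tool(rows=[{"dx":-0.035,"dy":0.02,"dz":0,"wx":0,"wy":0,"wz":0,"hand":74},{"dx":-0.07,"dy":0.04,"dz":0,"wx":0,"wy":0,"wz":0,"hand":74},{"dx":-0.104,"dy":0.059,"dz":0,"wx":0,"wy":0,"wz":0,"hand":74},{"dx":-0.139,"dy":0.079,"dz":0,"wx":0,"wy":0,"wz":0,"hand":74},{"dx":-0.174,"dy":0.099,"dz":0,"wx":0,"wy":0,"wz":0,"hand":74},{"dx":-0.209,"dy":0.119,"dz":0,"wx":0,"wy":0,"wz":0,"hand":74},{"dx":-0.209,"dy":0.119,"dz":0,"wx":0,"wy":0,"wz":0,"hand":74}])

```text
clock: 9.45
eef_pos: [0.5348, -0.0591, 0.0316]
tool_rot: [0.294, 0.956, 0.0, 0.0]
ft_force: [-2.6, -0.2, 5.1]
grip_width: 0.0741
grasp_force: 2.3
```

```bash
python3 q.py
```

```text
[ 0.5348 -0.0591  0.0316] [[-15.1  34.6]] [-2.6 -0.2  5.1] [0.19 0.43 0.11]
slide [[-2.9 -2.8]
 [53.1 42.5]] [-24.2 -29.4] [18.3 23.8]
```

Moving well; about 3 mm to go. Push on gently into the end stop.

Request:
drive_tool(rows=[{"dx":-0.017,"dy":0.01,"dz":0,"wx":0,"wy":0,"wz":0,"hand":74},{"dx":-0.035,"dy":0.02,"dz":0,"wx":0,"wy":0,"wz":0,"hand":74},{"dx":-0.052,"dy":0.03,"dz":0,"wx":0,"wy":0,"wz":0,"hand":74},{"dx":-0.052,"dy":0.03,"dz":0,"wx":0,"wy":0,"wz":0,"hand":74}])

```text
clock: 9.9
eef_pos: [0.5373, -0.0593, 0.0316]
tool_rot: [0.294, 0.956, 0.0, 0.0]
ft_force: [-3.4, -0.7, 5.1]
grip_width: 0.0739
grasp_force: 2.4
```

Request:
drive_tool(rows=[{"dx":-0.017,"dy":0.01,"dz":0,"wx":0,"wy":0,"wz":0,"hand":74},{"dx":-0.035,"dy":0.02,"dz":0,"wx":0,"wy":0,"wz":0,"hand":74},{"dx":-0.035,"dy":0.02,"dz":0,"wx":0,"wy":0,"wz":0,"hand":74}])

```text
clock: 10.2
eef_pos: [0.5385, -0.0593, 0.0314]
tool_rot: [0.294, 0.956, -0.0, -0.001]
ft_force: [-4.5, 0.9, 5.9]
grip_width: 0.0742
grasp_force: 3.7
```

```bash
python3 q.py
```

```text
[ 0.5385 -0.0593  0.0314] [[-11.3  34.7]] [-4.5  0.9  5.9] [ 0.19  0.97 -0.04]
slide [[-1.  -2.4]
 [40.3 53.8]] [-21.7 -29.2] [19.1 24.3]
```

Request:
drive_tool(rows=[{"dx":-0.017,"dy":0.01,"dz":0,"wx":0,"wy":0,"wz":0,"hand":74},{"dx":-0.035,"dy":0.02,"dz":0,"wx":0,"wy":0,"wz":0,"hand":74},{"dx":-0.052,"dy":0.03,"dz":0,"wx":0,"wy":0,"wz":0,"hand":74},{"dx":-0.052,"dy":0.03,"dz":0,"wx":0,"wy":0,"wz":0,"hand":74},{"dx":-0.052,"dy":0.03,"dz":0,"wx":0,"wy":0,"wz":0,"hand":74}])

```text
clock: 10.75
eef_pos: [0.5391, -0.0593, 0.031]
tool_rot: [0.295, 0.956, -0.001, -0.003]
ft_force: [-9.1, 1.2, 9.0]
grip_width: 0.0739
grasp_force: 6.1
```

```bash
python3 q.py
python3 - <<'E'
from h import *
im=bot.camera('side');im2=bot.camera('wrist')
a=cv2.resize(im[235:315,205:290,::-1],(425,400),interpolation=cv2.INTER_CUBIC)
b=cv2.resize(im2[190:350,150:340,::-1],(475,400),interpolation=cv2.INTER_CUBIC)[:,:370]
cv2.imwrite('pics/m7.png',np.hstack([a,b]))
E
```

```text
[ 0.5391 -0.0593  0.031 ] [[-10.7  34.7]] [-9.1  1.2  9. ] [ 0.24  1.89 -0.23]
slide [[-1.2 -1.4]
 [40.  55.8]] [-21.5 -29.2] [19.1 26.3]
```

View pics/m7.png

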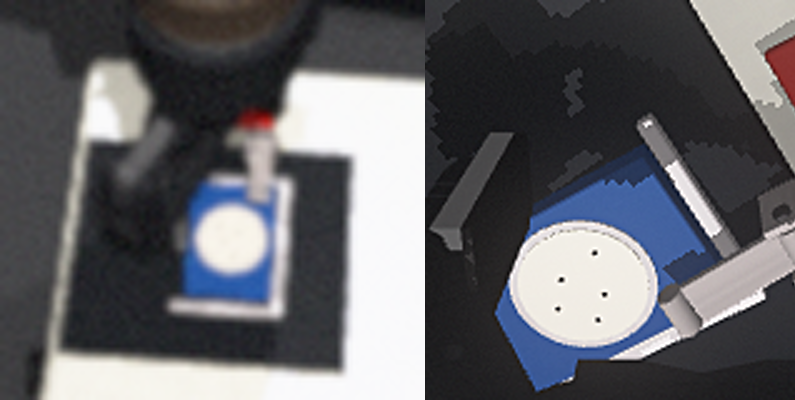

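Request:
drive_tool(rows=[{"dx":0.052,"dy":-0.03,"dz":0,"wx":0,"wy":0,"wz":0,"hand":74},{"dx":0.104,"dy":-0.059,"dz":0,"wx":0,"wy":0,"wz":0,"hand":74},{"dx":0.139,"dy":-0.079,"dz":0,"wx":0,"wy":0,"wz":0,"hand":74},{"dx":0.139,"dy":-0.079,"dz":0,"wx":0,"wy":0,"wz":0,"hand":74},{"dx":0.139,"dy":-0.079,"dz":-0.04,"wx":0,"wy":0,"wz":0,"hand":74},{"dx":0.139,"dy":-0.079,"dz":-0.08,"wx":0,"wy":0,"wz":0,"hand":74},{"dx":0.139,"dy":-0.079,"dz":-0.12,"wx":0,"wy":0,"wz":0,"hand":74},{"dx":0.139,"dy":-0.079,"dz":-0.16,"wx":0,"wy":0,"wz":0,"hand":74},{"dx":0.139,"dy":-0.079,"dz":-0.25,"wx":0,"wy":0,"wz":0,"hand":74},{"dx":0.139,"dy":-0.079,"dz":-0.5,"wx":0,"wy":0,"wz":0,"hand":74},{"dx":0.139,"dy":-0.079,"dz":-1,"wx":0,"wy":0,"wz":0,"hand":74},{"dx":0.139,"dy":-0.079,"dz":-1.8,"wx":0,"wy":0,"wz":0,"hand":74},{"dx":0.139,"dy":-0.079,"dz":-2.5,"wx":0,"wy":0,"wz":0,"hand":74},{"dx":-0.5,"dy":0,"dz":-3,"wx":0,"wy":0,"wz":0,"hand":74},{"dx":-0.5,"dy":0,"dz":-3.5,"wx":0,"wy":0,"wz":0,"hand":74},{"dx":-0.5,"dy":0,"dz":-3.5,"wx":0,"wy":0,"wz":0,"hand":74},{"dx":-0.5,"dy":0,"dz":-3.5,"wx":0,"wy":0,"wz":0,"hand":74}])

```text
clock: 12.6
eef_pos: [0.5629, -0.0738, 0.2074]
tool_rot: [0.294, 0.956, 0.0, 0.001]
ft_force: [-0.1, 0.4, -0.6]
grip_width: 0.0738
grasp_force: 0.0
```

```bash
python3 q.py
python3 - <<'E'
from h import *
o=bot.get_obs();im=bot.camera('side');im2=bot.camera('wrist')
a=cv2.resize(im[235:315,205:290,::-1],(400,376),interpolation=cv2.INTER_CUBIC)
b=cv2.resize(im2[90:278,150:350,::-1],(400,376),interpolation=cv2.INTER_CUBIC)
cv2.imwrite('pics/m8.png',np.hstack([a,b]));np.savez('w8.npz',im=im2,eef_pos=o['eef_pos'],tool_rot=o['tool_rot'])
E
```

```text
[ 0.5629 -0.0738  0.2074] [[14.1 22.2]] [-0.1  0.4 -0.6] [ 0.06  0.04 -0.04]
slide [[-1.1 -2.3]
 [40.  53.9]] [-21.2 -29.2] [19.  24.7]
```

View pics/m8.png

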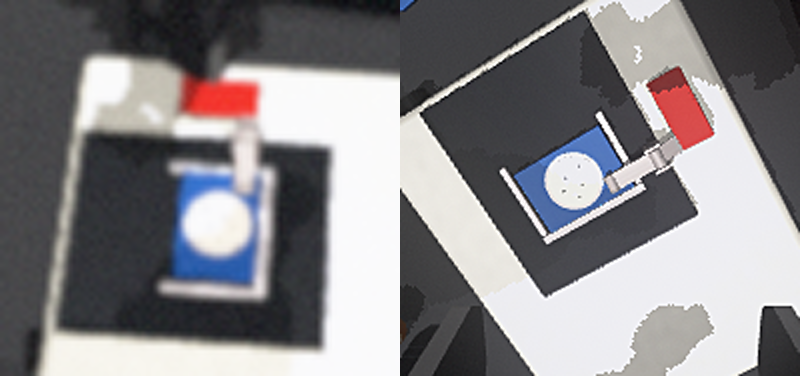

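```bash
python3 -c "
from workcell import bot
print(bot.job_done())"
```

```text
the job is handed in; nothing more can be done
None
```

The job is handed in at about 13 s. The last pictures show the slide straight against the end stop, the clip down on it and the hand clear; the hand-in call returned no verdict, and I could not measure the clip's angle or its force on the slide directly.

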